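# Make up the labelling kit

### The arm

A 6-joint arm with a two-finger parallel gripper is mounted at the origin on the work surface. World frame = base frame: x ahead of the robot, y to its left, z up, the work surface at z = 0. Lengths are in m, angles in degrees, forces in N, time in s.
With the tool pointing down it reaches from about 0.2 to 0.875 m from the base axis. Payload 3.4 kg.
Tool frame: the origin (TCP) lies at the very end of the fingers, on their centre line; the grasp point (between the pads) lies arm.hold_point_z behind it (arm.hold_point_z is the distance from the TCP to the grasp point, in m); x points along the fingers, y is the direction in which the jaws open and shut, and the axes are right-handed (so a half turn about x gives the same grasp; the last joint's range is limited). The gripper opens to 94 mm and grips with 3 to 60 N. Pads are 16 mm wide; open, the fingers measure 119 mm over their backs; the gripper's body (75 mm by 177 mm) begins 78 mm behind the grasp point.
Start: joints at [64.687, 15.808, 86.224, -0, 77.962, -6.933], TCP at [0.181, 0.546, 0.205] pointing down, gripper open.
Joint ranges: [-165.64, 165.64], [-43.16, 119.46], [12.63, 154.43], [-67.54, 247.53], [6.08, 155.33], [-154.97, 154.97]. Speed limits (degrees/s): [147.25, 147.25, 180, 180, 180, 180].

### API

Orientations are given as a 3x3 rotation matrix whose columns are the frame's x, y, z axes.
In Python, from station import arm gives the robot as it stands.
- The arm moves only by the tool drive_tool, never from a script. Its argument "motion" is a list of rows, each a list of 5 numbers: the closure, from -1 (fully open) to 1 (shut), then the shift along the world's x, y, z in m, then the turn about the world's z in rad. A call has 1 to 12 rows; each row is the pose to reach, as a shift and turn from the pose commanded when the call began; what a row does not reach only later rows make up. A row lasts 1/10 s, in which the tool goes at most 50 mm and 8.59 degrees, less where a joint would pass 70% of its speed; a pose out of reach is approached as far as the arm can. A call with a gripper value outside its range is refused whole. The fingers move at their own pace and stop on an object; the grip force is fixed at half the most. Time passes only in rows, so rows that repeat a pose let the fingers close. It gives the time, the measured TCP pose, the force and the opening at its end, in the units of the state.
- arm.sense(): the state, without advancing time (a new reading comes with each control period).
- arm.snapshot(name): name is "side" or "top"; returns a dict with "pixels" (400x640x3 uint8, red, green, blue), "range_z" (400x640 float32, m along the optical axis (not along the pixel's ray), 0 where there is no reading), "camera_matrix" (3x3 intrinsics, pixels), "k1" (the pictures are not rectified: a ray, as slopes to the right and down, at radius r is drawn at 1 + k1 r^2 times it, then the intrinsics apply), "R" (3x3) and "t" (3): a world point X has camera coordinates R X + t. Camera axes: x right, y down, z forward; pixel columns grow to the right and rows downward; lengths in m; the calibration is good to about 2 mm. A picture is of the moment at which its call begins.
- arm.finish_job(): hands the job in, once; it reports no verdict.
The state is a dict: "time": time; "joints": joint angles; "dq": joint speeds; "effort": joint torques, N m; "position": TCP position; "orientation": TCP orientation; "contact_force": force on the tool from outside, world axes, zero at the start; "wrist_torque": the same for the moment, N m; "opening": finger opening in m.
Only numpy, scipy, OpenCV 4.12 (cv2) and the standard library are available. Lean on these libraries where they do the work, as an engineer would, in place of code of your own. Each camera call takes 0.05 s, during which the arm holds its last target.

### The job

Make up the labelling kit in the grey bench organiser: slide the yellow and the pink tape rolls up off their spindles and lay both flat in its open tray, and lift the scissors off their hooks and stand them points down in its empty pot. Set things down, do not drop them, and leave the other two tape rolls, the bottle, the beaker, the tip box and the tube rack as they are.

Things in the scene. Friction and masses are not known exactly. Their poses are not given: they have to be found in the camera images.
- tape_stand: Tape stand, fixed; origin at the underside's centre, z up, yaw varies. White base plate 80 (x) x 232 (y) x 10 mm. Three upright aluminium spindles of 19 mm diameter in a row along its own y, at y = -74, 0, +74 mm, tips 79 mm above the bench. Round each foot a grey hub of 38 mm diameter; its top, 20 mm above the bench, carries the lowest roll.
- yellow_roll: Yellow tape roll, wanted: outer diameter 62, height (tape width) 25, bore 26 mm; about 70 g. Origin at the centre of its underside, z along its axis. Starts flat on a hub of the tape stand, on any of the three spindles; on the middle one it is under the pink roll, which must then come off first.
- pink_roll: Pink tape roll, wanted: 66 mm outer diameter, 25 mm high, 26 mm bore. Origin at the centre of its underside, z along its axis. It starts on the tape stand's middle spindle on top of another roll, its underside 45 mm above the bench. About 70 g.
- blue_roll: Blue tape roll, to be left on its spindle: 62 mm outer diameter, 25 mm high, 26 mm bore; origin at the centre of its underside. On a hub of any spindle; loose, about 70 g.
- green_roll: Green tape roll, to be left on its spindle: 62 mm outer diameter, 25 mm high, 26 mm bore; origin at the centre of its underside. On a hub of any spindle; loose, about 70 g.
- organiser: Grey bench organiser, fixed: 136 (x) x 242 (y) mm outside, walls 4, floor 5 mm thick; origin at the underside's centre, z up, yaw varies. Its -y part is the open tray (wall tops 45 mm above the bench); at the +y end are three deep pots side by side (90 mm high): the +x one holds three marker pens reaching 128 mm above the bench, the middle one a white label pad (85 mm), the -x one is empty.
- tray (a point): Centre of the open tray's inner floor (5 mm above the bench), axes as the organiser's. Inside, the tray measures 128 (x) x 172 (y) mm; the two rolls fit side by side along y. The pot wall, 90 mm high, bounds it on the +y side, walls 45 mm high elsewhere (heights above the bench).
- pot (a point): Centre of the empty pot's inner floor (5 mm above the bench), axes as the organiser's. Inside, the pot measures 40 (x) x 54 (y) mm and is 85 mm deep. The nearest pen stands about 70 mm away towards +x; released scissors lean a little against the pot's rim.
- hook_stand: Retort stand with a double hook, fixed, yaw varies. Origin on the bench below the hanging scissors (to 12 mm along the prongs), z up; the hooks point to its own -x. Base plate 90 (x) x 100 (y) x 10 mm and upright rod (diameter 12, 245 mm high, with a 30 mm clamp block) centred at x = +80 mm.
- hook_mid (a point): Midway between the two hook prongs, on their centre lines, 207 mm above the bench, over the hook stand's origin; axes as the hook stand's. The prongs (8 mm round) run along x at y = -26 and +26 mm (free gap 44 mm) from a crossbar at x = +64 to x = -22 mm, then turn up to tips at x = -29 mm, 17 mm higher: raise the scissors 15 mm or more (20 to 25 is safe), then draw them off to -x.
- scissors: Closed scissors, blue finger loops, 181 mm long, 92 wide, 90 g, hanging points down, a prong through each loop. Origin at the point of the blades (42 mm above the bench at start), z up to the loops; x is the thickness and lies along the prongs. Blades 8 to 18 mm wide. Flat shank 20 (y) x 10 (x) mm from 101 to 155 mm above the point; loops (10 mm bars) from 107 to 181 mm.
- scissors_grip (a point): Middle of the scissors' blue shank, 140 mm above the point on the scissors' axis; axes as the scissors'. It can be pinched here across x (10 mm), between the two prongs.
- bottle: Bystander: amber bottle with blue cap, 60 mm diameter, 135 mm high; origin at the centre of its underside. Loose; leave it.
- beaker: Bystander: clear plastic beaker, 84 mm across the rim, 110 mm high; origin at the centre of its underside. Loose; leave it.
- tip_box: Bystander: clear box with a magenta deck of white pipette tips, 85 (x) x 122 (y) x 58 mm high; origin at the centre of its underside. Loose; leave it.
- tube_rack: Bystander: blue tube rack with a few capped tubes, 75 (x) x 124 (y) x 52 mm high; origin at the centre of its underside. Loose; leave it.
Things that resemble listed ones, but are neither listed nor needed, are in the scene too. Of the things like the yellow_roll, leave any that is black or turquoise; of the rest the larger one is meant.

How it is judged:
By the outcome, as a careful person would: the job done as asked, in the order asked, and still so for the second after the job is handed in, with the robot touching nothing.
It also fails if it takes over 70 s, if anything falls off the work surface, if the arm or the gripper's body presses on something with over 40 N, if the wrist force passes 120 N, or if a joint passes its speed limit or range.

## Working session

There is one attempt and no reset: what is moved stays moved. The work goes in short steps, Python scripts to look and compute and a tool call to move; the robot and the scene stay as the last step left them, time stands still between calls to the robot, and variables do not carry over. Pictures are saved under pics/ and viewed, and the job is handed in when it is done.

Besides the shell and the picture viewer there is one more tool, called after "Call:" by a JSON object that holds its "op" and its "data", one argument or row to a line. drive_tool: Moves the arm, as the interface text tells. Its arguments: {"type":"object","properties":{"motion":{"type":"array"}},"required":["motion"]}

```bash
ls; mkdir -p pics; cat > h.py <<'E'
import numpy as np, cv2, pickle
from station import arm
def snap(name,tag):
    s=arm.snapshot(name); pickle.dump(s,open(f'pics/{tag}.pkl','wb'))
    cv2.imwrite(f'pics/{tag}.png',s['pixels'][:,:,::-1]); return s
def load(tag): return pickle.load(open(f'pics/{tag}.pkl','rb'))
def ray(s,u,v):
    K=np.array(s['camera_matrix']);k=s['k1']
    xd=np.array([(u-K[0,2])/K[0,0],(v-K[1,2])/K[1,1]]);x=xd.copy()
    for _ in range(20): x=xd/(1+k*(x@x))
    R=np.array(s['R']);t=np.array(s['t'])
    return -R.T@t, R.T@np.array([x[0],x[1],1.])
def atz(s,u,v,z):
    o,d=ray(s,u,v); return o+d*(z-o[2])/d[2]
def dep(s,u,v):
    o,d=ray(s,u,v); return o+d*s['range_z'][int(round(v)),int(round(u))]
def proj(s,X):
    p=np.array(s['R'])@np.array(X)+np.array(s['t']);x=p[:2]/p[2]
    x=x*(1+s['k1']*(x@x));K=np.array(s['camera_matrix'])
    return np.array([K[0,0]*x[0]+K[0,2],K[1,1]*x[1]+K[1,2]])
def cloud(s):
    K=np.array(s['camera_matrix']);k=s['k1']
    u,v=np.meshgrid(np.arange(640),np.arange(400))
    xd=np.stack([(u-K[0,2])/K[0,0],(v-K[1,2])/K[1,1]],-1);x=xd.copy()
    for _ in range(20): x=xd/(1+k*(x**2).sum(-1,keepdims=True))
    z=s['range_z'][...,None]
    P=np.concatenate([x*z,z],-1)
    R=np.array(s['R']);t=np.array(s['t'])
    return (P-t)@R
def tri(obs):
    A=np.zeros((3,3));b=np.zeros(3)
    for s,u,v in obs:
        o,d=ray(s,u,v);d=d/np.linalg.norm(d);M=np.eye(3)-np.outer(d,d);A+=M;b+=M@o
    return np.linalg.solve(A,b)
def crop(tag,u0,v0,u1,v1,f,out):
    im=cv2.imread(f'pics/{tag}.png')[v0:v1,u0:u1]
    cv2.imwrite(f'pics/{out}.png',cv2.resize(im,None,fx=f,fy=f,interpolation=cv2.INTER_CUBIC))
E
python3 - <<'E'
from h import *
for n in('side','top'):
    s=snap(n,n+'0');print(n,s['camera_matrix'],s['k1'],s['R'],s['t'])
print(arm.sense(),arm.hold_point_z)
E
```

```text
pics
side [[460.94895665   0.         316.38865763]
 [  0.         460.94895665 200.84808113]
 [  0.           0.           1.        ]] -0.06944289672491598 [[ 0.99695604 -0.07744255  0.00901753]
 [-0.04897938 -0.7120888  -0.70037887]
 [ 0.06066041  0.69780527 -0.71371432]] [-0.54401324  0.13014197  1.31925833]
top [[507.40651786   0.         315.70067364]
 [  0.         507.40651786 207.00493437]
 [  0.           0.           1.        ]] 0.007279399554186885 [[ 0.02334453 -0.9997258  -0.00183401]
 [-0.97718469 -0.02243071 -0.21120358]
 [ 0.21110453  0.00672262 -0.97744037]] [4.20121973e-04 5.47930712e-01 1.27077988e+00]
{'time': 0.1, 'joints': array([ 6.46874851e+01,  1.58439281e+01,  8.62866999e+01, -1.60818260e-03,
        7.79628632e+01, -6.93483099e+00]), 'dq': array([-0.0586898 , -0.05777631, -0.16917551,  0.03792242,  0.07273707,
        0.04396836]), 'effort': array([ 3.07746421e-03, -4.05457199e+01, -2.37780261e+01,  7.05928425e-02,
        2.99281650e-02, -3.68171686e-05]), 'position': array([0.18110216, 0.54520121, 0.20470076]), 'orientation': array([[-6.72838301e-04,  3.15273314e-01,  9.49000677e-01],
       [-1.48680052e-03,  9.48999527e-01, -3.15273987e-01],
       [-9.99998668e-01, -1.62310311e-03, -1.69774704e-04]]), 'contact_force': array([-0.30015973, -0.11876288, -0.63251413]), 'wrist_torque': array([-0.02051784,  0.00483688,  0.00471174]), 'opening': 0.09396286960567128} 0.0188
```

View pics/side0.png

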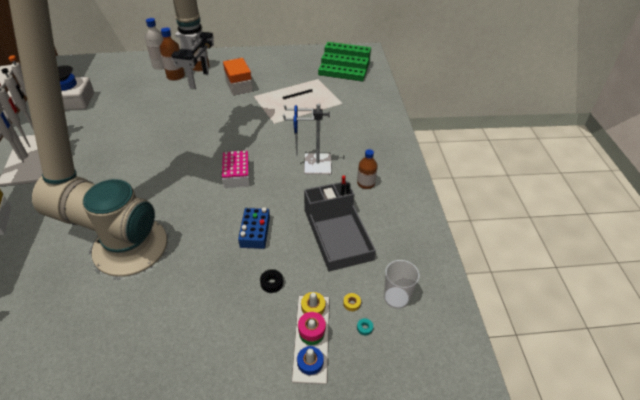

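View pics/top0.png

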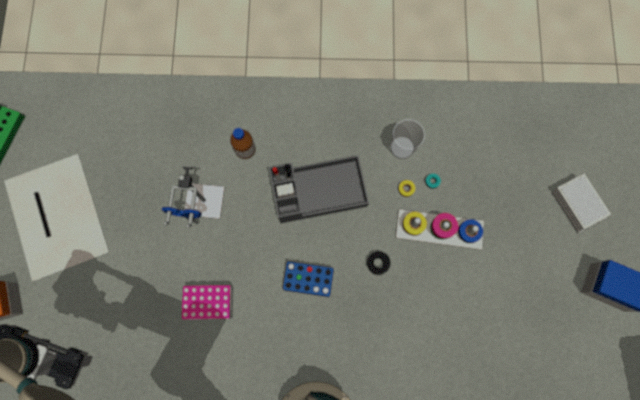

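The side view shows the stand at about (312,340) with yellow on the near spindle (313,303), pink in the middle (312,327) and blue at (310,360). The organiser is at (338,225) and the scissors at (296,125). Next I'll look at enlarged crops.

```bash
python3 - <<'E'
from h import *
crop('top0',380,160,500,260,6,'c1');crop('top0',255,145,385,230,6,'c2');crop('top0',140,150,240,240,6,'c3')
crop('side0',280,280,380,390,5,'c4');crop('side0',270,160,400,280,5,'c5');crop('side0',260,85,350,185,6,'c6')
E
```

```text
(no output)
```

View pics/c1.png

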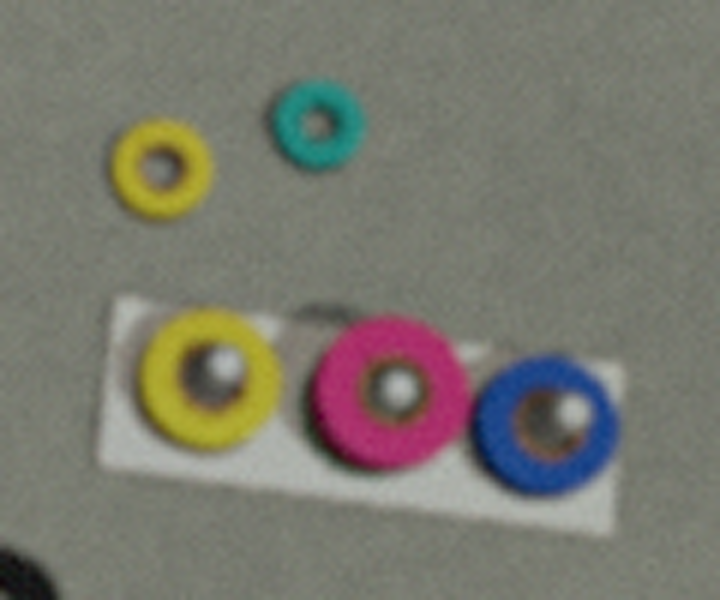

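View pics/c2.png

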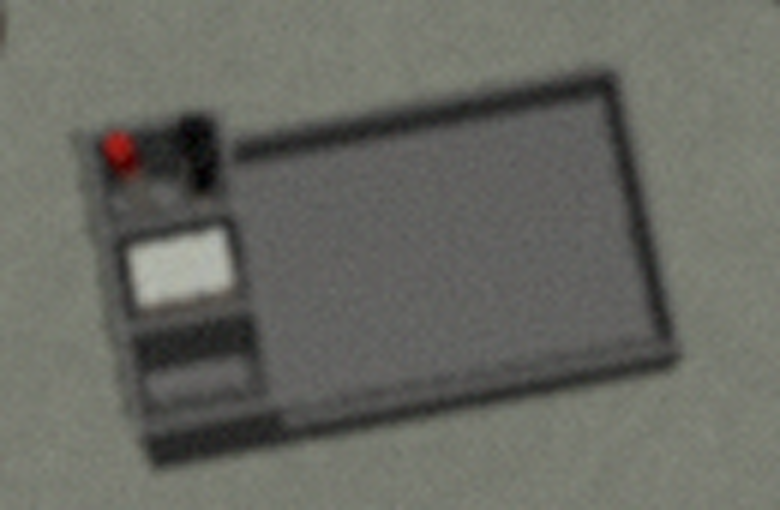

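View pics/c3.png

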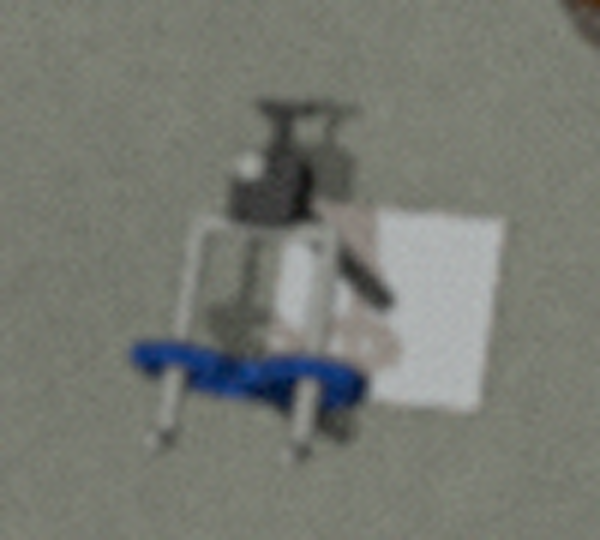

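View pics/c4.png

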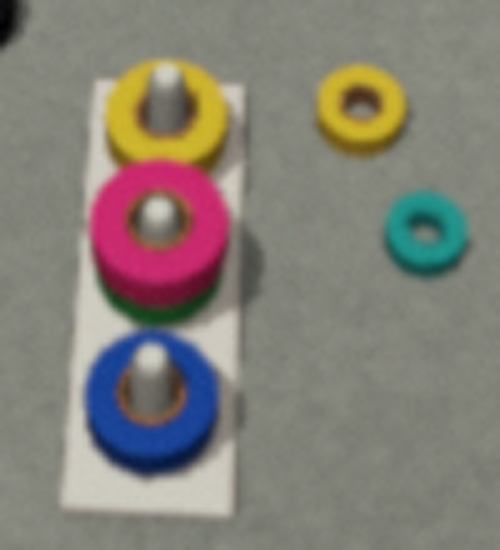

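View pics/c5.png

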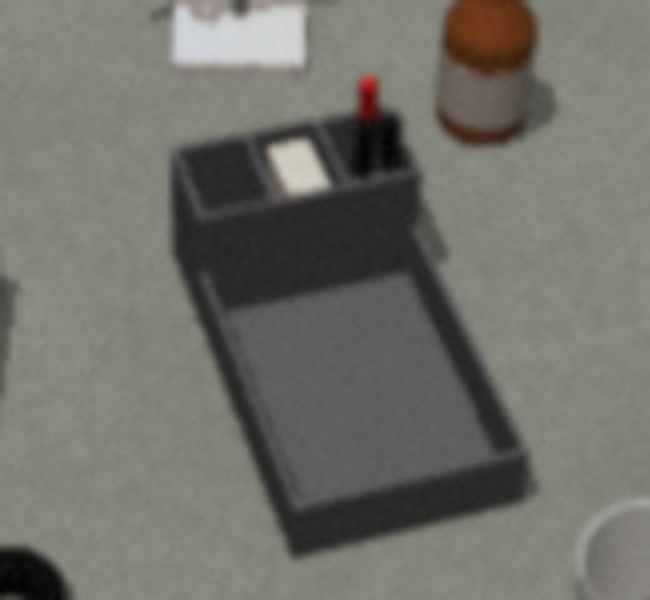

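View pics/c6.png

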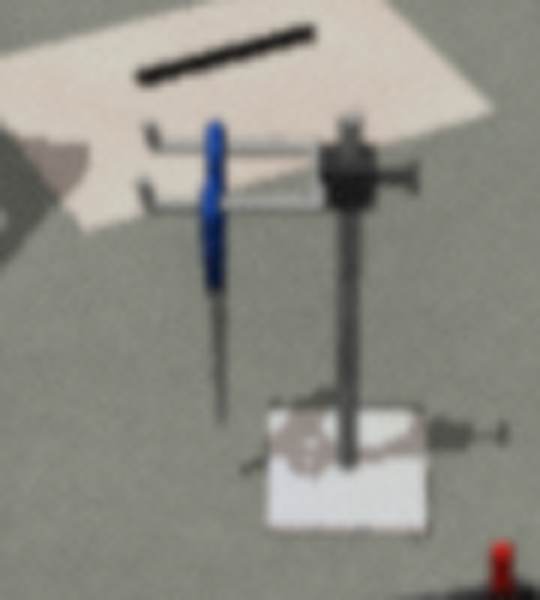

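```bash
python3 - <<'E'
from h import *
np.set_printoptions(precision=4,suppress=True)
T=load('top0');S=load('side0')
for s in(T,S): print('cam',ray(s,320,200)[0])
m=lambda c,o,f:((c[0]+.5)/f-.5+o[0],(c[1]+.5)/f-.5+o[1])
t1=lambda c:(T,*m(c,(380,160),6));t2=lambda c:(T,*m(c,(255,145),6));t3=lambda c:(T,*m(c,(140,150),6))
s4=lambda c:(S,*m(c,(280,280),5));s5=lambda c:(S,*m(c,(270,160),5));s6=lambda c:(S,*m(c,(260,85),6))
for a,b in [((225,362),(167,72)),((400,388),(157,208)),((575,410),(152,352))]: print('tip',tri([t1(a),s4(b)]))
for n,a,b in [('Y',(210,378),(166,112)),('P',(391,392),(160,220)),('B',(546,424),(152,392))]: print(n,tri([t1(a),s4(b)]))
print('stand base corners',[atz(*t1(c),.01) for c in [(117,298),(97,465),(613,533),(624,365)]])
print('tray corners',tri([t2((612,75)),s5((522,455))]),tri([t2((678,355)),s5((293,535))]))
print('pot corners ++',tri([t2((78,135)),s5((395,112))]),'-+',tri([t2((148,438)),s5((178,150))]))
print('label pad',tri([t2((181,267)),s5((298,167))]))
print('hooktips',tri([t3((162,438)),s6((150,125))]),tri([t3((297,453)),s6((143,185))]))
print('base corners',[atz(*t3(c),.01) for c in [(505,218),(478,410)]],[atz(*s6(c),.01) for c in [(268,528),(428,528),(425,408)]])
C=cloud(T)
# segment
im=T['pixels'].astype(int);r,g,b=im[...,0],im[...,1],im[...,2]
reg=np.zeros(r.shape,bool);reg[195:255,390:490]=1
for n,mk in [('Y',(r>130)&(g>120)&(b<90)),('P',(r>130)&(g<80)),('B',(b>120)&(r<80))]:
    mk=mk&reg; P=C[mk]; print(n,mk.sum(),np.median(P,0),P[:,2].min(),P[:,2].max())
E
```

```text
cam [0.2672 0.0042 1.3578]
cam [ 0.4687 -0.87    1.0376]
tip [ 0.5167 -0.248   0.0765]
tip [ 0.5068 -0.3223  0.077 ]
tip [ 0.499  -0.3956  0.0794]
Y [ 0.5163 -0.2483  0.0409]
P [ 0.5078 -0.3216  0.0642]
B [ 0.4994 -0.3953  0.0393]
stand base corners [array([ 0.5572, -0.2129,  0.01  ]), array([ 0.4807, -0.2031,  0.01  ]), array([ 0.4555, -0.4319,  0.01  ]), array([ 0.5316, -0.4403,  0.01  ])]
tray corners [ 0.6958 -0.0946  0.0365] [ 0.5681 -0.1266  0.0196]
pot corners ++ [0.6516 0.1424 0.076 ] -+ [0.5159 0.1058 0.0879]
label pad [0.5894 0.0944 0.0813]
hooktips [0.47   0.3508 0.2212] [0.4653 0.2995 0.2198]
base corners [array([0.6116, 0.2669, 0.01  ]), array([0.5221, 0.2736, 0.01  ])] [array([0.526 , 0.2687, 0.01  ]), array([0.6145, 0.2627, 0.01  ]), array([0.6231, 0.3663, 0.01  ])]
Y 310 [ 0.5144 -0.2456  0.0454] -0.00017389741905678304 1.357837258487823
P 371 [ 0.5057 -0.3201  0.0707] -0.0027460973576265593 1.357837258487823
B 229 [ 0.496  -0.3947  0.0459] 0.03848312515225984 0.05255797633982858
```

```bash
cat > fit.py <<'E'
from h import *
from scipy.optimize import least_squares
np.set_printoptions(precision=4,suppress=True)
T=load('top0');S=load('side0')
m=lambda c,o,f:np.array(((c[0]+.5)/f-.5+o[0],(c[1]+.5)/f-.5+o[1]))
t2=lambda c:(T,m(c,(255,145),6));s5=lambda c:(S,m(c,(270,160),5))
ob=[(s5((175,152)),(-68,121,90)),(s5((393,112)),(68,121,90)),(s5((420,175)),(68,55,90)),(s5((203,220)),(-68,55,90)),
(s5((295,555)),(-68,-121,0)),(s5((527,490)),(68,-121,0)),(s5((522,455)),(68,-121,45)),(s5((230,312)),(-64,55,5)),(s5((405,272)),(64,55,5)),
(t2((614,72)),(68,-121,45)),(t2((678,352)),(-68,-121,45)),(t2((78,135)),(68,121,90)),(t2((155,465)),(-68,121,0)),(t2((680,370)),(-68,-121,0))]
def W(p,q):
    c,s=np.cos(p[2]),np.sin(p[2]);q=np.array(q)/1000
    return np.array([p[0]+c*q[0]-s*q[1],p[1]+s*q[0]+c*q[1],q[2]])
f=lambda p:np.concatenate([proj(s,W(p,q))-u for (s,u),q in ob])
r=least_squares(f,[.6,0,-.15],loss='soft_l1')
print(r.x,np.degrees(r.x[2]));print(f(r.x).reshape(-1,2))
p=r.x
print('tray',W(p,(0,-31,5)),'pot',W(p,(-44,90,5)),'mid pot',W(p,(0,90,85)))
E
python3 fit.py
```

```text
[0.6074 0.0067 0.2126] 12.181415831914984
[[-1.0403 -1.638 ]
 [-1.2327 -2.3032]
 [ 0.8244 -0.121 ]
 [-0.4747  0.1546]
 [-1.1359  0.0675]
 [-1.4605  1.9345]
 [ 1.1594 -1.0461]
 [-4.5536  1.2298]
 [ 0.7023  0.4999]
 [ 0.8315 -2.338 ]
 [ 0.6951 -0.8755]
 [ 0.4942 -1.4781]
 [-0.8094  0.295 ]
 [-1.2727 -0.258 ]]
tray [ 0.6139 -0.0236  0.005 ] pot [0.5454 0.0854 0.005 ] mid pot [0.5884 0.0947 0.085 ]
```

```bash
cat >> fit.py <<'E'
for nm,s,box,fa in(('top0',T,(255,145,385,230),6),('side0',S,(270,160,400,280),5)):
    im=cv2.imread(f'pics/{nm}.png');im=cv2.resize(im[box[1]:box[3],box[0]:box[2]],None,fx=fa,fy=fa,interpolation=cv2.INTER_CUBIC)
    def L(pts,col):
        q=[((proj(s,W(p,a))-box[:2]+.5)*fa-.5) for a in pts]
        cv2.polylines(im,[np.int32(np.round(q))],True,col,1)
    L([(-68,-121,45),(68,-121,45),(68,55,45),(-68,55,45)],(0,255,0))
    L([(-64,-117,5),(64,-117,5),(64,55,5),(-64,55,5)],(0,255,255))
    L([(-68,121,90),(68,121,90),(68,55,90),(-68,55,90)],(255,0,255))
    L([(-64,117,90),(-24,117,90),(-24,63,90),(-64,63,90)],(255,255,0))
    L([(-68,-121,0),(68,-121,0),(68,121,0),(-68,121,0)],(0,0,255))
    cv2.imwrite(f'pics/ov_{nm}.png',im)
E
python3 fit.py >/dev/null
```

```text
(no output)
```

View pics/ov_top0.png

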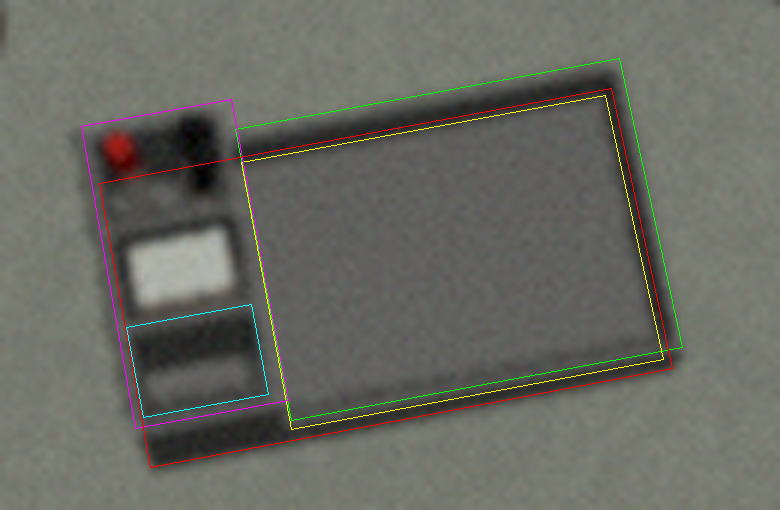

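View pics/ov_side0.png

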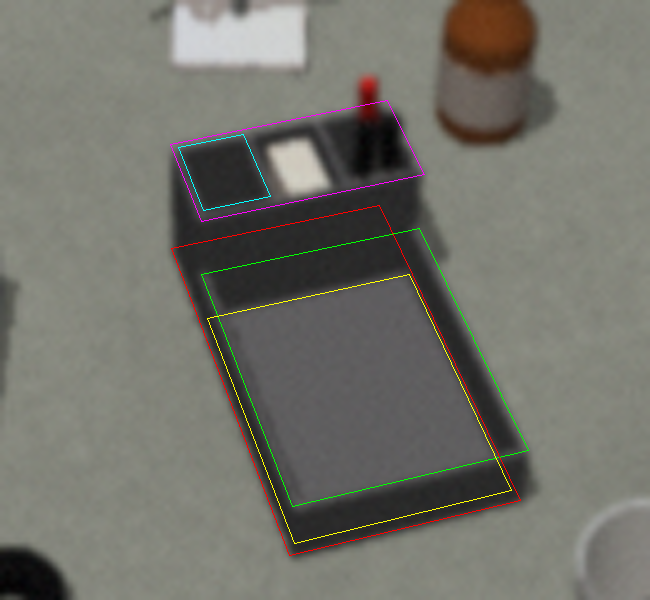

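Overlay: the model sits within about 1.5 px of the organiser, which really lies about 2 mm further to -x and -y. I'll do yellow first and start by moving over its spindle.

Call:
{"op": "drive_tool", "data": {
  "motion": [
    [-1, 0.335, -0.794, 0, -1.368],
    [-1, 0.335, -0.794, 0, -1.368],
    [-1, 0.335, -0.794, 0, -1.368],
    [-1, 0.335, -0.794, 0, -1.368],
    [-1, 0.335, -0.794, 0, -1.368],
    [-1, 0.335, -0.794, 0, -1.368],
    [-1, 0.335, -0.794, 0, -1.368],
    [-1, 0.335, -0.794, 0, -1.368],
    [-1, 0.335, -0.794, 0, -1.368],
    [-1, 0.335, -0.794, 0, -1.368],
    [-1, 0.335, -0.794, 0, -1.368],
    [-1, 0.335, -0.794, 0, -1.368]
  ]
}}

```text
time: 1.3
position: [0.4147, -0.0091, 0.2054]
orientation: [[0.0, 0.993, -0.118], [0.0, -0.118, -0.993], [-1.0, 0.0, -0.0]]
contact_force: [1.3, 0.9, 1.3]
opening: 0.0937
```

Call:
{"op": "drive_tool", "data": {
  "motion": [
    [-1, 0.101, -0.239, 0, 0],
    [-1, 0.101, -0.239, 0, 0],
    [-1, 0.101, -0.239, 0, 0],
    [-1, 0.101, -0.239, 0, 0],
    [-1, 0.101, -0.239, 0, 0],
    [-1, 0.101, -0.239, 0, 0],
    [-1, 0.101, -0.239, -0.05, 0],
    [-1, 0.101, -0.239, -0.1, 0],
    [-1, 0.101, -0.239, -0.1, 0]
  ]
}}

```text
time: 2.2
position: [0.5099, -0.2423, 0.0991]
orientation: [[-0.013, 0.993, -0.118], [0.009, -0.118, -0.993], [-1.0, -0.014, -0.007]]
contact_force: [-1.1, 0.7, -0.2]
opening: 0.0941
```

```bash
python3 - <<'E'
from h import *
snap('side','side1');snap('top','top1');crop('side1',280,260,400,390,4.5,'d1');crop('top1',360,150,500,270,5,'d2')
s=arm.sense();print(s['position'],s['orientation'][:,1])
E
```

```text
[ 0.5151792  -0.24533004  0.10551987] [ 0.9930907  -0.11733747 -0.0016692 ]
```

View pics/d1.png

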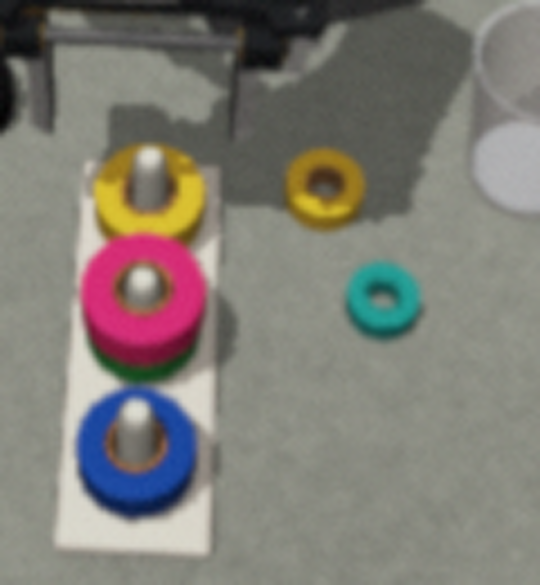

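View pics/d2.png

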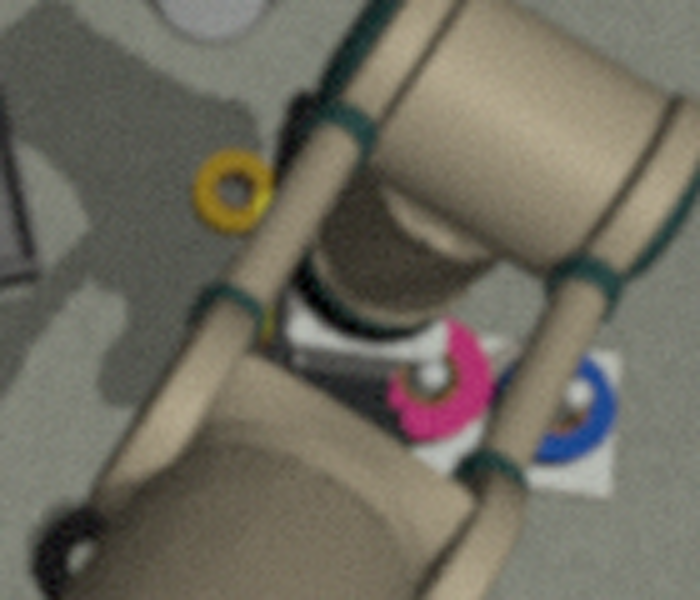

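```bash
python3 - <<'E'
from h import *
s=load('side1');f=4.5
P=lambda X:(proj(s,X)-[280,260]+.5)*f-.5
print(P([.5152,-.2453,.1055]),P([.5152+.0467,-.2453-.0055,.1055]),P([.5152-.0467,-.2453+.0055,.1055]))
print(arm.sense()['position'])
E
```

```text
[145.94393744 121.08809558] [234.05823777 124.45161751] [ 57.99715617 117.63356001]
[ 0.5151792  -0.24533004  0.10551987]
```

Fingers straddle yellow as predicted. I'll go down and grip.

Call:
{"op": "drive_tool", "data": {
  "motion": [
    [-1, 0, 0, -0.03, 0],
    [-1, 0, 0, -0.06, 0],
    [-1, 0, 0, -0.075, 0],
    [-1, 0, 0, -0.083, 0],
    [-1, 0, 0, -0.083, 0],
    [1, 0, 0, -0.083, 0],
    [1, 0, 0, -0.083, 0],
    [1, 0, 0, -0.083, 0],
    [1, 0, 0, -0.083, 0],
    [1, 0, 0, -0.083, 0],
    [1, 0, 0, -0.083, 0]
  ]
}}

```text
time: 3.4
position: [0.5157, -0.2463, 0.023]
orientation: [[0.001, 0.993, -0.118], [-0.0, -0.118, -0.993], [-1.0, 0.001, 0.0]]
contact_force: [-0.2, 0.5, 4.4]
opening: 0.0624
```

Call:
{"op": "drive_tool", "data": {
  "motion": [
    [1, 0, 0, 0.02, 0],
    [1, 0, 0, 0.05, 0],
    [1, 0, 0, 0.09, 0],
    [1, 0, 0, 0.12, 0],
    [1, 0.025, 0.043, 0.12, 0.11],
    [1, 0.05, 0.086, 0.12, 0.22],
    [1, 0.076, 0.129, 0.12, 0.332],
    [1, 0.095, 0.16, 0.12, 0.332],
    [1, 0.105, 0.178, 0.12, 0.332],
    [1, 0.105, 0.178, 0.12, 0.332],
    [1, 0.105, 0.178, 0.12, 0.332]
  ]
}}

```text
time: 4.5
position: [0.6201, -0.0681, 0.1419]
orientation: [[-0.001, 0.977, 0.214], [-0.0, 0.214, -0.977], [-1.0, -0.001, 0.0]]
contact_force: [0.3, -0.2, -0.5]
opening: 0.0625
```

```bash
python3 - <<'E'
from h import *
np.set_printoptions(precision=4,suppress=True)
s=arm.sense();print(s['position'],s['orientation'][:,1],s['opening'],s['contact_force'])
snap('side','side2');crop('side2',260,160,400,300,4,'d3')
E
```

```text
[ 0.6201 -0.0681  0.1419] [ 0.9769  0.2135 -0.0015] 0.062454474537787553 [ 0.2759 -0.2176 -0.4854]
```

View pics/d3.png

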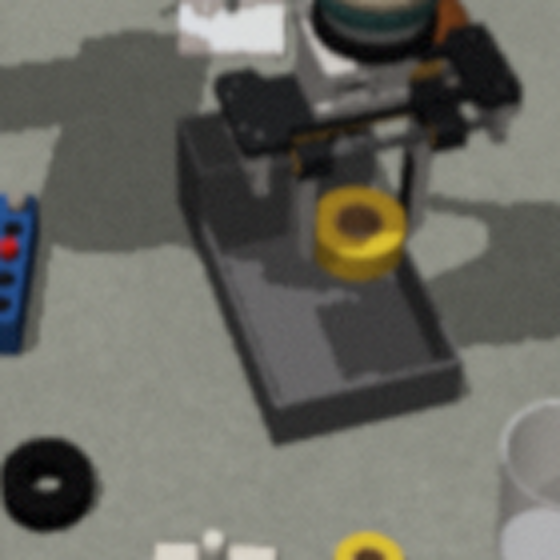

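Call:
{"op": "drive_tool", "data": {
  "motion": [
    [1, 0, 0, -0.045, 0],
    [1, 0, 0, -0.09, 0],
    [1, 0, 0, -0.115, 0],
    [1, 0, 0, -0.125, 0],
    [1, 0, 0, -0.13, 0],
    [1, 0, 0, -0.132, 0],
    [1, 0, 0, -0.132, 0]
  ]
}}

```text
time: 5.25
position: [0.6216, -0.0687, 0.0118]
orientation: [[0.003, 0.977, 0.212], [-0.001, 0.212, -0.977], [-1.0, 0.002, 0.001]]
contact_force: [-0.4, 0.1, -0.0]
opening: 0.062
```

Call:
{"op": "drive_tool", "data": {
  "motion": [
    [1, 0, 0, -0.001, 0],
    [1, 0, 0, -0.002, 0],
    [1, 0, 0, -0.002, 0],
    [1, 0, 0, -0.002, 0]
  ]
}}

```text
time: 5.65
position: [0.6207, -0.068, 0.0088]
orientation: [[0.001, 0.977, 0.213], [-0.0, 0.213, -0.977], [-1.0, 0.0, 0.0]]
contact_force: [0.7, 1.2, -0.4]
opening: 0.0623
```

Call:
{"op": "drive_tool", "data": {
  "motion": [
    [1, 0, 0, -0.001, 0],
    [1, 0, 0, -0.001, 0],
    [1, 0, 0, -0.001, 0]
  ]
}}

```text
time: 5.95
position: [0.6208, -0.0681, 0.008]
orientation: [[0.001, 0.977, 0.212], [-0.0, 0.212, -0.977], [-1.0, 0.001, 0.0]]
contact_force: [-0.8, -0.1, 4.0]
opening: 0.0619
```

Contact at 4 N, so I'm releasing with a partial opening.

Call:
{"op": "drive_tool", "data": {
  "motion": [
    [-0.6, 0, 0, 0, 0],
    [-0.6, 0, 0, 0, 0],
    [-0.6, 0, 0, 0, 0],
    [-0.6, 0, 0, 0, 0],
    [-0.6, 0, 0, 0.02, 0],
    [-0.6, 0, 0, 0.06, 0],
    [-0.6, 0, 0, 0.105, 0],
    [-0.6, 0, 0, 0.13, 0]
  ]
}}

```text
time: 6.75
position: [0.6221, -0.0685, 0.141]
orientation: [[0.005, 0.977, 0.212], [-0.001, 0.212, -0.977], [-1.0, 0.004, 0.002]]
contact_force: [0.3, -1.0, 0.2]
opening: 0.0751
```

Call:
{"op": "drive_tool", "data": {
  "motion": [
    [-1, -0.02, -0.045, 0, -0.1],
    [-1, -0.04, -0.09, 0, -0.2],
    [-1, -0.06, -0.135, 0, -0.332],
    [-1, -0.08, -0.18, 0, -0.332],
    [-1, -0.1, -0.22, 0, -0.332],
    [-1, -0.114, -0.252, 0, -0.332],
    [-1, -0.114, -0.252, 0, -0.332],
    [-1, -0.114, -0.252, 0, -0.332],
    [-1, -0.114, -0.252, 0, -0.332]
  ]
}}

```text
time: 7.65
position: [0.5068, -0.319, 0.1373]
orientation: [[-0.0, 0.993, -0.117], [0.001, -0.117, -0.993], [-1.0, -0.0, -0.001]]
contact_force: [-0.3, 0.2, -0.1]
opening: 0.0939
```

```bash
python3 - <<'E'
from h import *
np.set_printoptions(precision=4,suppress=True)
s=arm.sense();print(s['position'],s['orientation'][:,1],s['opening'],s['contact_force'])
snap('side','side3');crop('side3',260,160,400,390,3,'d4')
S=load('side3')
print(dict(zip('YP',[None,0])))
E
```

```text
[ 0.5068 -0.319   0.1373] [ 0.9931 -0.1171 -0.0001] 0.09392163647559129 [-0.2645  0.2209 -0.0793]
{'Y': None, 'P': 0}
```

View pics/d4.png

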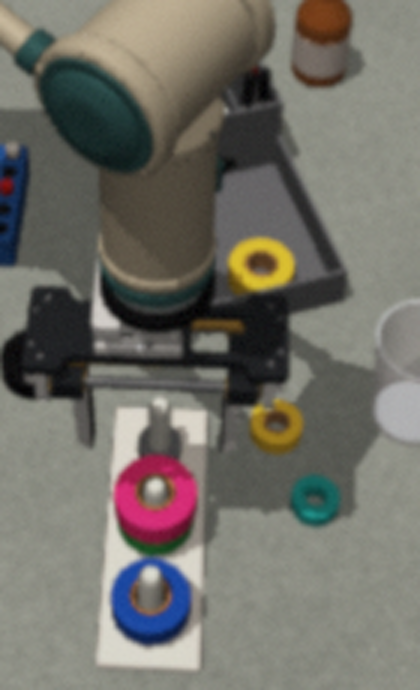

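Call:
{"op": "drive_tool", "data": {
  "motion": [
    [-1, 0, -0.002, -0.04, 0],
    [-1, 0, -0.002, -0.07, 0],
    [-1, 0, -0.002, -0.084, 0],
    [-1, 0, -0.002, -0.089, 0],
    [-1, 0, -0.002, -0.089, 0],
    [1, 0, -0.002, -0.089, 0],
    [1, 0, -0.002, -0.089, 0],
    [1, 0, -0.002, -0.089, 0],
    [1, 0, -0.002, -0.089, 0],
    [1, 0, -0.002, -0.089, 0],
    [1, 0, -0.002, -0.089, 0]
  ]
}}

```text
time: 8.8
position: [0.5068, -0.3223, 0.0492]
orientation: [[0.001, 0.993, -0.118], [-0.001, -0.118, -0.993], [-1.0, 0.001, 0.001]]
contact_force: [-0.4, 1.2, 4.5]
opening: 0.0658
```

Call:
{"op": "drive_tool", "data": {
  "motion": [
    [1, 0, 0, 0.01, 0],
    [1, 0, 0, 0.04, 0],
    [1, 0, 0, 0.08, 0],
    [1, 0, 0, 0.1, 0],
    [1, 0.012, 0.04, 0.1, 0.05],
    [1, 0.025, 0.085, 0.1, 0.1],
    [1, 0.038, 0.13, 0.1, 0.16],
    [1, 0.051, 0.175, 0.1, 0.22],
    [1, 0.064, 0.22, 0.1, 0.28],
    [1, 0.077, 0.265, 0.1, 0.332],
    [1, 0.09, 0.31, 0.1, 0.332],
    [1, 0.097, 0.334, 0.1, 0.332]
  ]
}}

```text
time: 10.0
position: [0.6041, 0.0156, 0.1487]
orientation: [[0.001, 0.977, 0.215], [0.001, 0.215, -0.977], [-1.0, 0.001, -0.001]]
contact_force: [-1.0, 1.1, -1.2]
opening: 0.0659
```

Call:
{"op": "drive_tool", "data": {
  "motion": [
    [1, 0, 0, 0, 0],
    [1, 0, 0, 0, 0]
  ]
}}

```text
time: 10.2
position: [0.6033, 0.0119, 0.1484]
orientation: [[-0.001, 0.977, 0.214], [-0.001, 0.214, -0.977], [-1.0, -0.001, 0.001]]
contact_force: [-0.6, -0.2, -1.5]
opening: 0.0659
```

```bash
python3 - <<'E'
from h import *
np.set_printoptions(precision=4,suppress=True)
s=arm.sense();print(s['position'],s['orientation'][:,1],s['opening'],s['contact_force'])
snap('side','side4');crop('side4',260,140,400,300,3.5,'d5')
S=load('side4')
C=cloud(S);im=S['pixels'].astype(int)
mk=(im[...,0]>140)&(im[...,1]>120)&(im[...,2]<90);mk[250:]=0;mk[:150]=0
P=C[mk];print('yellow',mk.sum(),np.median(P,0),P.min(0),P.max(0))
E
```

```text
[0.6033 0.0119 0.1484] [ 0.9769  0.2138 -0.0007] 0.06587404842151971 [-0.5576 -0.1972 -1.4828]
yellow 153 [ 0.6259 -0.0611  0.0316] [ 0.4687 -0.87    0.0055] [ 0.6572 -0.0225  1.0376]
```

View pics/d5.png

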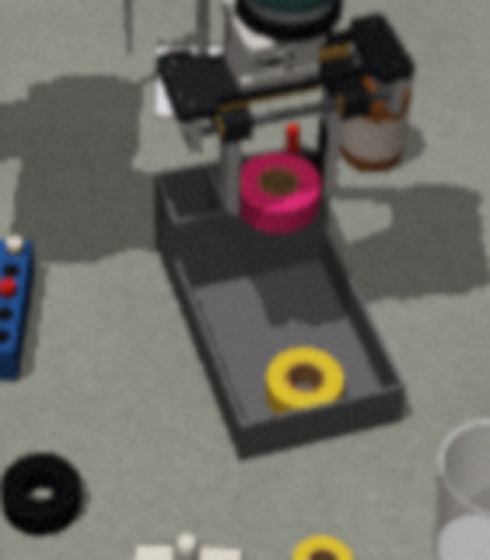

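Call:
{"op": "drive_tool", "data": {
  "motion": [
    [1, 0, 0, -0.045, 0],
    [1, 0, 0, -0.09, 0],
    [1, 0, 0, -0.115, 0],
    [1, 0, 0, -0.128, 0],
    [1, 0, 0, -0.134, 0],
    [1, 0, 0, -0.137, 0],
    [1, 0, 0, -0.137, 0],
    [1, 0, 0, -0.137, 0]
  ]
}}

```text
time: 11.05
position: [0.6046, 0.0117, 0.0128]
orientation: [[0.003, 0.977, 0.212], [-0.0, 0.212, -0.977], [-1.0, 0.003, 0.001]]
contact_force: [-0.1, 0.2, -0.7]
opening: 0.066
```

Call:
{"op": "drive_tool", "data": {
  "motion": [
    [1, 0, 0, -0.001, 0],
    [1, 0, 0, -0.002, 0],
    [1, 0, 0, -0.003, 0],
    [1, 0, 0, -0.003, 0],
    [1, 0, 0, -0.003, 0]
  ]
}}

```text
time: 11.55
position: [0.6038, 0.012, 0.0092]
orientation: [[0.001, 0.977, 0.213], [-0.0, 0.213, -0.977], [-1.0, 0.001, 0.0]]
contact_force: [-1.5, 0.3, 5.6]
opening: 0.0659
```

Call:
{"op": "drive_tool", "data": {
  "motion": [
    [-0.65, 0, 0, 0, 0],
    [-0.65, 0, 0, 0, 0],
    [-0.65, 0, 0, 0, 0],
    [-0.65, 0, 0, 0, 0],
    [-0.65, 0, 0, 0.02, 0],
    [-0.65, 0, 0, 0.06, 0],
    [-0.65, 0, 0, 0.105, 0],
    [-0.65, 0, 0, 0.15, 0],
    [-0.65, 0, 0, 0.2, 0],
    [-0.65, 0, 0, 0.24, 0]
  ]
}}

```text
time: 12.55
position: [0.6039, 0.0119, 0.2515]
orientation: [[0.003, 0.977, 0.212], [-0.0, 0.212, -0.977], [-1.0, 0.003, 0.001]]
contact_force: [0.2, -0.6, 0.0]
opening: 0.0775
```

```bash
python3 - <<'E'
from h import *
np.set_printoptions(precision=4,suppress=True)
s=arm.sense();print(s['position'],s['orientation'][:,1],s['opening'],s['contact_force'])
snap('side','side5');crop('side5',255,70,405,270,3,'d6')
snap('top','top5')
E
```

```text
[0.6039 0.0119 0.2515] [0.9772 0.2124 0.0026] 0.07747473750318724 [ 0.1626 -0.5979  0.0068]
```

View pics/d6.png

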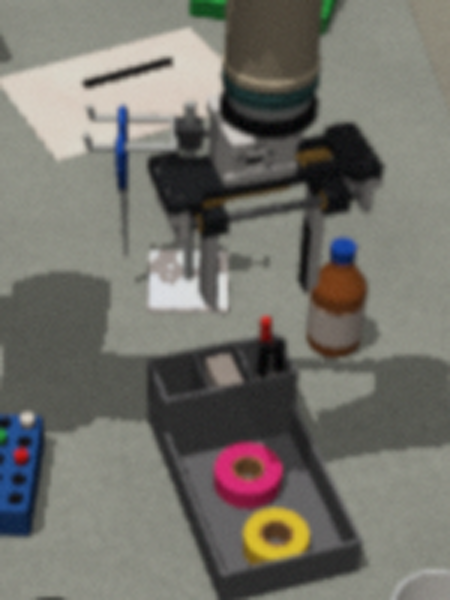

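View pics/top5.png

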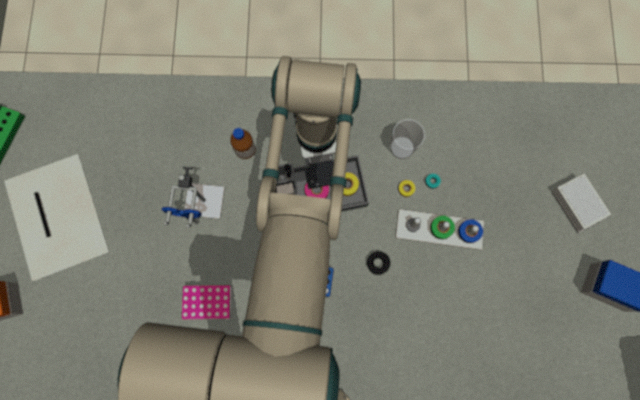

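```bash
python3 - <<'E'
from h import *
np.set_printoptions(precision=4,suppress=True)
for nm,box in(('top5',(160,190,215,235)),('side5',(285,95,310,160)),('side0',(285,95,310,160)),('top0',(155,190,215,235))):
    S=load(nm);C=cloud(S);im=S['pixels'].astype(int)
    mk=(im[...,2]>im[...,0]+40)&(im[...,2]>80);b=np.zeros_like(mk);b[box[1]:box[3],box[0]:box[2]]=1;mk&=b&(S['range_z']>0)
    P=C[mk];P=P[(P[:,2]>.1)&(P[:,2]<.25)];
    print(nm,len(P),P.mean(0),P.min(0),P.max(0))
    a=np.polyfit(P[:,1],P[:,0],1);print('x=',a, 'x at .3225',np.polyval(a,.3225))
    vs,us=np.nonzero(mk);print(us.min(),us.max(),vs.min(),vs.max())
crop('side5',278,85,348,185,6,'e1');crop('top5',150,160,230,240,8,'e2')
E
```

```text
top5 169 [0.4982 0.3259 0.207 ] [0.4904 0.2828 0.1589] [0.5057 0.3651 0.2267]
x= [0.0882 0.4695] x at .3225 0.4979087724112052
162 198 207 217
side5 55 [0.5015 0.3085 0.2138] [0.4948 0.2751 0.1959] [0.5067 0.35   0.2242]
x= [0.0693 0.4801] x at .3225 0.5024376518182508
293 296 105 126
side0 51 [0.5014 0.3096 0.2138] [0.4948 0.2729 0.1957] [0.5067 0.3506 0.2226]
x= [0.079 0.477] x at .3225 0.5024555259552589
293 296 106 126
top0 159 [0.4983 0.3259 0.208 ] [0.4909 0.2824 0.1598] [0.5059 0.3655 0.2276]
x= [0.0845 0.4708] x at .3225 0.49799590027673424
162 198 207 217
```

View pics/e1.png

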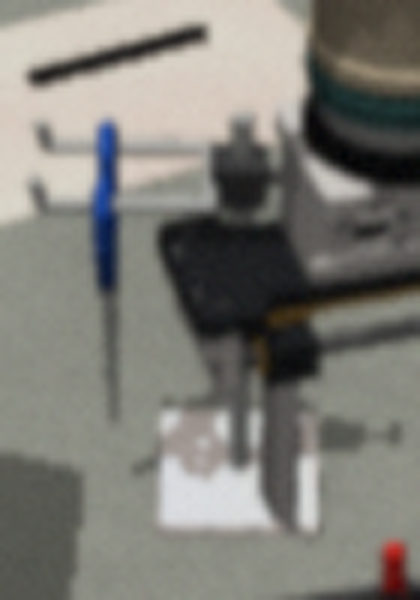

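View pics/e2.png

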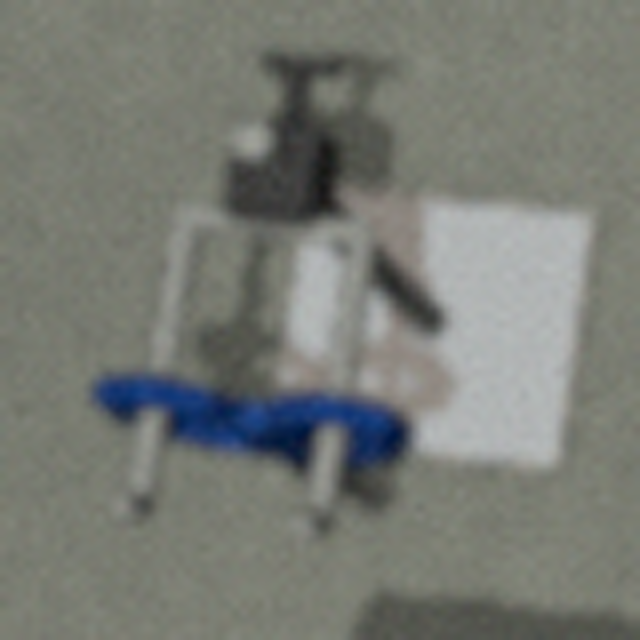

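Both rolls lie flat: pink at about (248,473) and yellow at (276,535) in the crop. The scissors' centre is about (0.4995, 0.324), yaw about -4.9°. Moving above them now.

Call:
{"op": "drive_tool", "data": {
  "motion": [
    [0.15, 0, 0, 0.045, 0],
    [0.15, -0.014, 0.042, 0.06, -0.05],
    [0.15, -0.028, 0.084, 0.06, -0.1],
    [0.15, -0.042, 0.126, 0.06, -0.15],
    [0.15, -0.056, 0.168, 0.06, -0.2],
    [0.15, -0.07, 0.21, 0.06, -0.25],
    [0.15, -0.084, 0.252, 0.06, -0.3],
    [0.15, -0.097, 0.29, 0.06, -0.3],
    [0.15, -0.104, 0.312, 0.06, -0.3],
    [0.15, -0.104, 0.312, 0.06, -0.3],
    [0.15, -0.104, 0.312, 0.06, -0.3]
  ]
}}

```text
time: 13.75
position: [0.4993, 0.3237, 0.3074]
orientation: [[-0.001, 0.996, -0.085], [-0.002, -0.085, -0.996], [-1.0, -0.001, 0.002]]
contact_force: [0.6, 0.3, -0.1]
opening: 0.0398
```

```bash
python3 - <<'E'
from h import *
np.set_printoptions(precision=4,suppress=True)
s=arm.sense();print(s['position'],s['orientation'][:,1],s['opening'],s['contact_force'])
snap('side','side6');crop('side6',250,30,370,190,4,'e3')
E
```

```text
[0.4993 0.3237 0.3074] [ 0.9964 -0.0848 -0.001 ] 0.03982043620540522 [ 0.6385  0.2809 -0.1027]
```

View pics/e3.png

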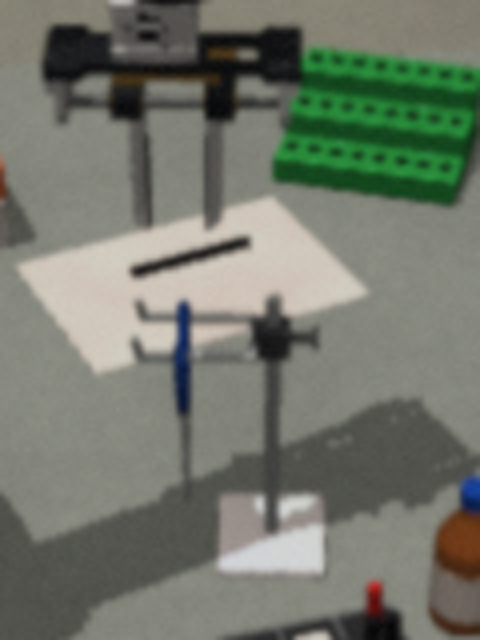

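Call:
{"op": "drive_tool", "data": {
  "motion": [
    [0.15, 0.001, 0, -0.04, 0],
    [0.15, 0.001, 0, -0.07, 0],
    [0.15, 0.001, 0, -0.09, 0],
    [0.15, 0.001, 0, -0.105, 0],
    [0.15, 0.001, 0, -0.12, 0],
    [0.15, 0.001, 0, -0.132, 0],
    [0.15, 0.001, 0, -0.142, 0],
    [0.15, 0.001, 0, -0.142, 0]
  ]
}}

```text
time: 14.6
position: [0.5001, 0.3228, 0.165]
orientation: [[-0.002, 0.996, -0.087], [-0.001, -0.087, -0.996], [-1.0, -0.002, 0.002]]
contact_force: [-0.6, 0.4, -0.4]
opening: 0.04
```

```bash
python3 - <<'E'
from h import *
np.set_printoptions(precision=4,suppress=True)
s=arm.sense();print(s['position'],s['orientation'][:,1],s['opening'],s['contact_force'])
snap('side','side7');crop('side7',270,60,350,190,4.5,'e4');snap('top','top7');crop('top7',130,150,250,250,5,'e5')
E
```

```text
[0.5001 0.3228 0.165 ] [ 0.9962 -0.0869 -0.0022] 0.040026156004907325 [-0.5977  0.4334 -0.4306]
```

View pics/e4.png

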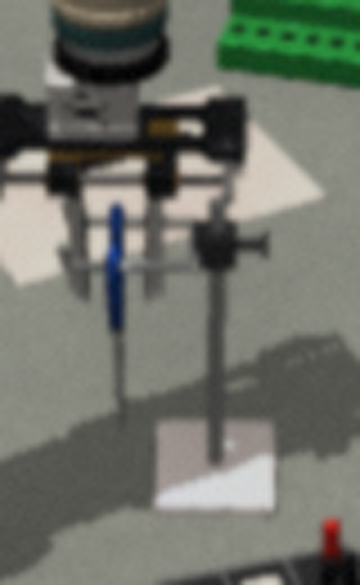

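View pics/e5.png

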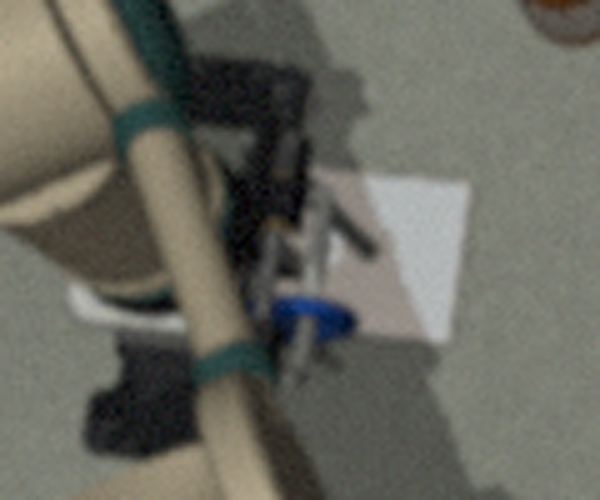

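Fingers at about (75,298) and (152,298) straddle the blue shank at (116,270). Closing, then lifting.

Call:
{"op": "drive_tool", "data": {
  "motion": [
    [1, 0, 0, 0, 0],
    [1, 0, 0, 0, 0],
    [1, 0, 0, 0, 0],
    [1, 0, 0, 0, 0],
    [1, 0, 0, 0, 0],
    [1, 0, 0, 0, 0]
  ]
}}

```text
time: 15.3
position: [0.5005, 0.3241, 0.1667]
orientation: [[0.0, 0.996, -0.086], [0.0, -0.086, -0.996], [-1.0, 0.0, -0.0]]
contact_force: [-0.5, 1.1, 1.7]
opening: 0.0098
```

Call:
{"op": "drive_tool", "data": {
  "motion": [
    [1, 0, 0, 0.006, 0],
    [1, 0, 0, 0.012, 0],
    [1, 0, 0, 0.018, 0],
    [1, 0, 0, 0.023, 0],
    [1, 0, 0, 0.023, 0]
  ]
}}

```text
time: 15.8
position: [0.5012, 0.3242, 0.1906]
orientation: [[0.002, 0.996, -0.086], [0.001, -0.086, -0.996], [-1.0, 0.002, -0.001]]
contact_force: [-0.4, 0.7, -0.8]
opening: 0.0095
```

```bash
python3 - <<'E'
from h import *
np.set_printoptions(precision=4,suppress=True)
s=arm.sense();print(s['position'],s['orientation'][:,1],s['opening'],s['contact_force'])
snap('side','side8');crop('side8',270,60,350,190,4.5,'e6')
E
```

```text
[0.5012 0.3242 0.1906] [ 0.9963 -0.0859  0.0018] 0.009474662336198925 [-0.4139  0.7063 -0.8062]
```

View pics/e6.png

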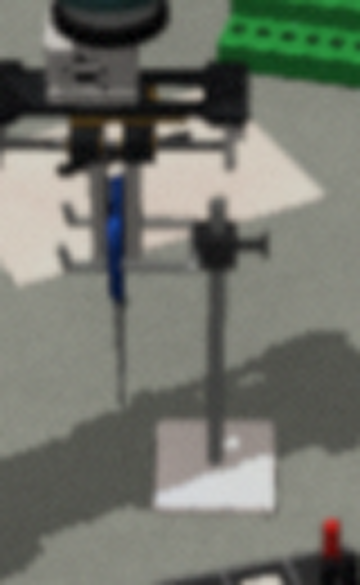

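Call:
{"op": "drive_tool", "data": {
  "motion": [
    [1, -0.02, 0.0017, 0, 0],
    [1, -0.04, 0.0034, 0, 0],
    [1, -0.06, 0.005, 0, 0],
    [1, -0.08, 0.0068, 0, 0],
    [1, -0.1, 0.0085, 0, 0],
    [1, -0.12, 0.01, 0, 0],
    [1, -0.12, 0.01, 0, 0]
  ]
}}

```text
time: 16.55
position: [0.3776, 0.3337, 0.1895]
orientation: [[-0.002, 0.996, -0.084], [-0.0, -0.084, -0.996], [-1.0, -0.002, 0.001]]
contact_force: [0.3, 1.0, 0.2]
opening: 0.0097
```

```bash
python3 - <<'E'
from h import *
np.set_printoptions(precision=4,suppress=True)
s=arm.sense();print(s['position'],s['orientation'][:,1],s['opening'],s['contact_force'])
snap('side','side9');crop('side9',240,50,350,190,4,'e7')
E
```

```text
[0.3776 0.3337 0.1895] [ 0.9965 -0.0841 -0.0015] 0.009735054703919287 [0.2585 0.9567 0.1866]
```

View pics/e7.png

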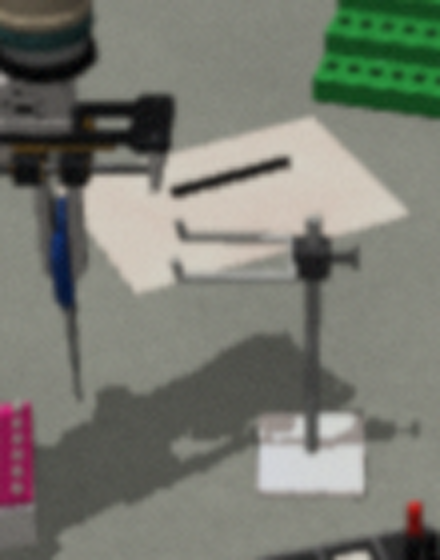

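```bash
python3 - <<'E'
from h import *
np.set_printoptions(precision=4,suppress=True)
for nm,X,b,f in(('side9',[.3776,.3337,.2083],(240,50),4),('side8',[.5012,.3242,.2094],(270,60),4.5)):
    s=load(nm)
    for d in(0.02,0,-.14): print(nm,d,(proj(s,np.array(X)+[0,0,d])-b+.5)*f-.5)
E
```

```text
side9 0.02 [ 58.2374 233.1575]
side9 0 [ 60.4095 254.7883]
side9 -0.14 [ 74.6258 395.3421]
side8 0.02 [111.8288 216.8336]
side8 0 [112.5227 241.2031]
side8 -0.14 [117.0724 399.5263]
```

Call:
{"op": "drive_tool", "data": {
  "motion": [
    [1, 0, 0, 0.04, 0],
    [1, 0, -0.03, 0.076, 0.05],
    [1, 0, -0.075, 0.076, 0.1],
    [1, 0.02, -0.12, 0.076, 0.15],
    [1, 0.05, -0.155, 0.076, 0.2],
    [1, 0.085, -0.185, 0.076, 0.25],
    [1, 0.12, -0.21, 0.076, 0.298],
    [1, 0.15, -0.235, 0.076, 0.298],
    [1, 0.165, -0.25, 0.076, 0.298],
    [1, 0.165, -0.25, 0.076, 0.298],
    [1, 0.165, -0.25, 0.076, 0.298]
  ]
}}

```text
time: 17.7
position: [0.545, 0.0842, 0.2652]
orientation: [[-0.002, 0.978, 0.21], [0.001, 0.21, -0.978], [-1.0, -0.001, -0.001]]
contact_force: [-0.4, -0.7, -0.5]
opening: 0.0098
```

```bash
python3 - <<'E'
from h import *
np.set_printoptions(precision=4,suppress=True)
s=arm.sense();print(s['position'],s['orientation'][:,1],s['opening'],s['contact_force'])
snap('side','side10');crop('side10',270,90,390,240,4,'e8');snap('top','top10');crop('top10',240,130,340,230,6,'e9')
for nm,b,f in(('side10',(270,90),4),('top10',(240,130),6)):
    S=load(nm)
    for d in(0,-.14):print((proj(S,s['position']+np.array([0,0,d+.0188]))-b+.5)*f-.5)
E
```

```text
[0.545  0.0842 0.2652] [ 0.9777  0.2098 -0.0013] 0.009800767573987644 [-0.4074 -0.6504 -0.4559]
[179.971  208.0326]
[178.7264 364.0657]
[260.1866 336.8862]
[282.4056 423.1786]
```

View pics/e8.png

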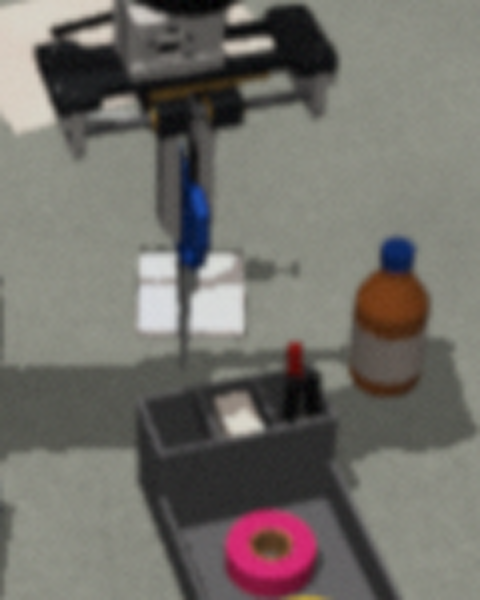

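View pics/e9.png

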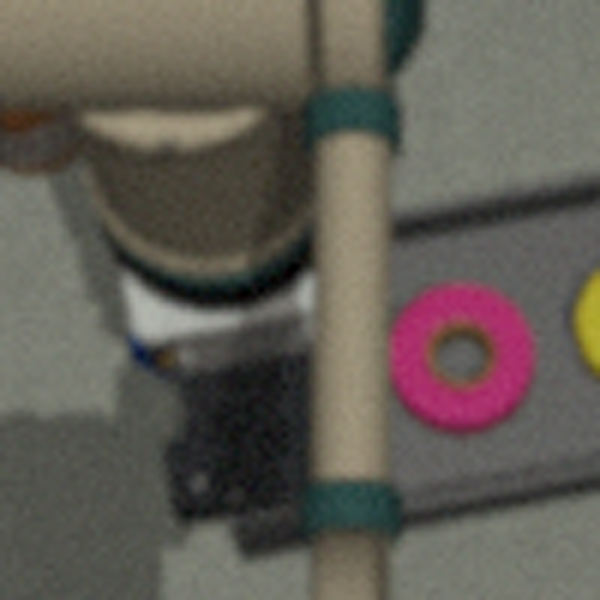

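```bash
python3 - <<'E'
from h import *
from fit import W
s=load('side10')
P=lambda X:(proj(s,X)-(270,90)+.5)*4-.5
print('tip at rim height',P([.545,.0842,.09])+[4,2], 'J', P([.555,.0842,.09])-P([.545,.0842,.09]),P([.545,.0942,.09])-P([.545,.0842,.09]))
q=np.array([.605,.005,.2126])
for a in[(-64,117,90),(-24,117,90),(-24,63,90),(-64,63,90),(-44,90,90)]:print(P(W(q,a)))
crop('side10',295,175,365,215,9,'e10')
E
```

```text
[0.6074 0.0067 0.2126] 12.181415831914984
[[-1.0403 -1.638 ]
 [-1.2327 -2.3032]
 [ 0.8244 -0.121 ]
 [-0.4747  0.1546]
 [-1.1359  0.0675]
 [-1.4605  1.9345]
 [ 1.1594 -1.0461]
 [-4.5536  1.2298]
 [ 0.7023  0.4999]
 [ 0.8315 -2.338 ]
 [ 0.6951 -0.8755]
 [ 0.4942 -1.4781]
 [-0.8094  0.295 ]
 [-1.2727 -0.258 ]]
tray [ 0.6139 -0.0236  0.005 ] pot [0.5454 0.0854 0.005 ] mid pot [0.5884 0.0947 0.085 ]
tip at rim height [182.3189 420.1377] J [13.6457 -0.6582] [-1.0095 -9.5596]
[139.3176 399.3074]
[191.237 388.905]
[212.7261 438.6232]
[159.5198 449.6191]
[175.64   418.7601]
```

View pics/e10.png

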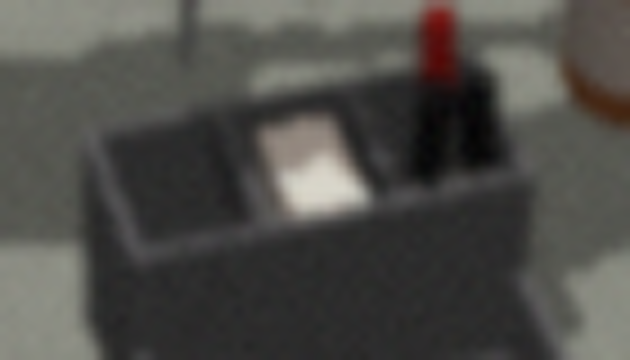

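Pot mouth centre reads (178,420) in the crop and the blade point projects to (182,420), so I shift -3 mm in x and lower.

Call:
{"op": "drive_tool", "data": {
  "motion": [
    [1, -0.003, 0, 0, 0],
    [1, -0.003, 0, -0.02, 0],
    [1, -0.003, 0, -0.04, 0],
    [1, -0.003, 0, -0.06, 0],
    [1, -0.003, 0, -0.06, 0]
  ]
}}

```text
time: 18.3
position: [0.5396, 0.0847, 0.2034]
orientation: [[-0.005, 0.977, 0.212], [0.0, 0.212, -0.977], [-1.0, -0.005, -0.001]]
contact_force: [-0.2, 0.1, -1.0]
opening: 0.0102
```

```bash
python3 - <<'E'
from h import *
np.set_printoptions(precision=4,suppress=True)
s=arm.sense();print(s['position'],s['orientation'][:,1],s['opening'],s['contact_force'])
snap('side','side11');crop('side11',285,120,365,215,6,'f1')
E
```

```text
[0.5396 0.0847 0.2034] [ 0.9773  0.2118 -0.0054] 0.010166762029479151 [-0.2354  0.0658 -1.0371]
```

View pics/f1.png

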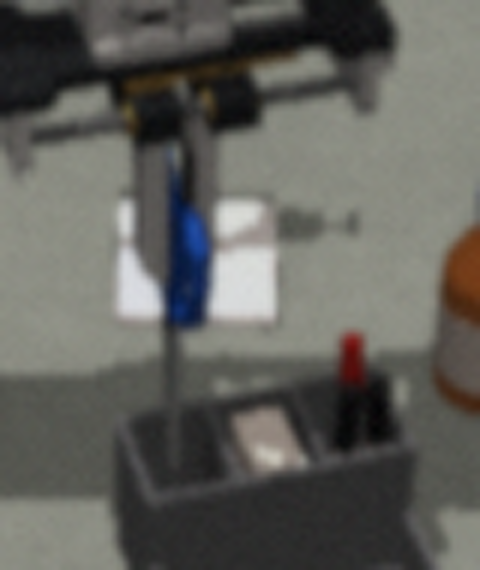

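The blade at (175,465) is inside the pot mouth and central. Lowering to the floor.

Call:
{"op": "drive_tool", "data": {
  "motion": [
    [1, 0.001, 0, -0.02, 0],
    [1, 0.001, 0, -0.04, 0],
    [1, 0.001, 0, -0.055, 0],
    [1, 0.001, 0, -0.063, 0],
    [1, 0.001, 0, -0.068, 0],
    [1, 0.001, 0, -0.068, 0],
    [1, 0.001, 0, -0.068, 0]
  ]
}}

```text
time: 19.05
position: [0.5442, 0.084, 0.1384]
orientation: [[0.002, 0.978, 0.211], [0.0, 0.211, -0.978], [-1.0, 0.002, 0.0]]
contact_force: [-0.3, -0.5, 0.7]
opening: 0.0098
```

Call:
{"op": "drive_tool", "data": {
  "motion": [
    [1, 0, 0, -0.002, 0],
    [1, 0, 0, -0.004, 0],
    [1, 0, 0, -0.005, 0],
    [1, 0, 0, -0.006, 0],
    [1, 0, 0, -0.006, 0]
  ]
}}

```text
time: 19.55
position: [0.5434, 0.0839, 0.1313]
orientation: [[-0.0, 0.978, 0.21], [-0.0, 0.21, -0.978], [-1.0, -0.0, -0.0]]
contact_force: [-0.1, -0.3, -0.9]
opening: 0.0099
```

Call:
{"op": "drive_tool", "data": {
  "motion": [
    [1, 0, 0, -0.001, 0],
    [1, 0, 0, -0.002, 0],
    [1, 0, 0, -0.002, 0]
  ]
}}

```text
time: 19.85
position: [0.5437, 0.0839, 0.1299]
orientation: [[0.001, 0.978, 0.21], [0.0, 0.21, -0.978], [-1.0, 0.001, 0.0]]
contact_force: [0.1, -0.3, 1.9]
opening: 0.0102
```

Call:
{"op": "drive_tool", "data": {
  "motion": [
    [1, 0, 0, -0.001, 0],
    [1, 0, 0, -0.001, 0]
  ]
}}

```text
time: 20.05
position: [0.5438, 0.0839, 0.1298]
orientation: [[0.001, 0.978, 0.21], [-0.0, 0.21, -0.978], [-1.0, 0.001, 0.0]]
contact_force: [-1.9, -0.4, 7.7]
opening: 0.0097
```

```bash
python3 - <<'E'
from h import *
np.set_printoptions(precision=4,suppress=True)
s=arm.sense();print(s['position'],s['opening'],s['contact_force'])
snap('side','side12');crop('side12',285,120,365,215,6,'f2')
E
```

```text
[0.5438 0.0839 0.1298] 0.009748280303339324 [-1.9037 -0.3525  7.6964]
```

View pics/f2.png

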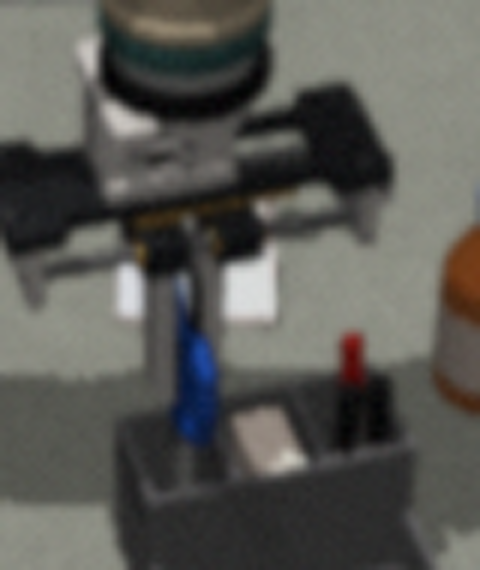

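Seated on the pot floor (7.7 N). I'm opening in stages so the scissors lean over gently.

Call:
{"op": "drive_tool", "data": {
  "motion": [
    [0.75, 0, 0, 0.0, 0],
    [0.7, 0, 0, 0, 0],
    [0.6, 0, 0, 0, 0],
    [0.5, 0, 0, 0, 0],
    [0.4, 0, 0, 0, 0],
    [0.3, 0, 0, 0, 0],
    [0.2, 0, 0, 0, 0],
    [0.1, 0, 0, 0, 0],
    [0.0, 0, 0, 0, 0],
    [0.0, 0, 0, 0, 0]
  ]
}}

```text
time: 21.1
position: [0.5436, 0.0839, 0.1285]
orientation: [[0.0, 0.978, 0.21], [0.0, 0.21, -0.978], [-1.0, 0.0, 0.0]]
contact_force: [0.2, -0.3, -0.3]
opening: 0.0469
```

```bash
python3 - <<'E'
from h import *
np.set_printoptions(precision=4,suppress=True)
s=arm.sense();print(s['position'],s['opening'],s['contact_force'])
snap('side','side13');crop('side13',285,120,365,215,6,'f3')
E
```

```text
[0.5436 0.0839 0.1285] 0.046901856863848825 [ 0.2072 -0.3027 -0.2956]
```

View pics/f3.png

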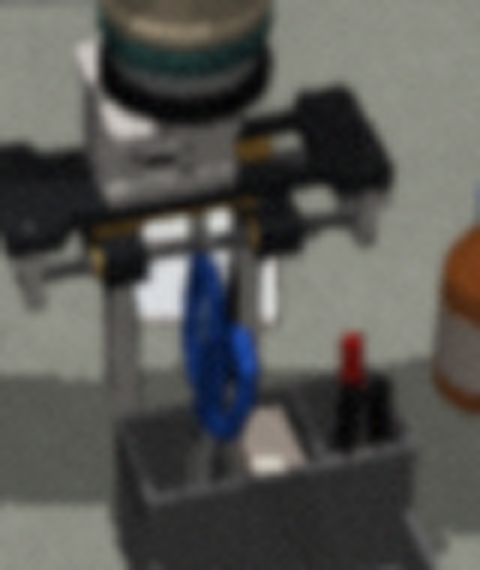

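Call:
{"op": "drive_tool", "data": {
  "motion": [
    [-0.15, 0, 0, 0, 0],
    [-0.3, 0, 0, 0, 0],
    [-0.45, 0, 0, 0, 0],
    [-0.55, 0, 0, 0, 0],
    [-0.6, 0, 0, 0, 0],
    [-0.6, 0, 0, 0, 0],
    [-0.6, 0, 0, 0, 0]
  ]
}}

```text
time: 21.85
position: [0.5436, 0.0839, 0.1285]
orientation: [[0.0, 0.978, 0.21], [0.0, 0.21, -0.978], [-1.0, 0.0, 0.0]]
contact_force: [-0.1, 0.4, 1.0]
opening: 0.0751
```

```bash
python3 - <<'E'
from h import *
np.set_printoptions(precision=4,suppress=True)
s=arm.sense();print(s['position'],s['opening'],s['contact_force'])
snap('side','side14');crop('side14',285,120,365,215,7,'f4')
snap('top','top14');crop('top14',240,130,340,230,6,'f5')
E
```

```text
[0.5436 0.0839 0.1285] 0.0751246480770228 [-0.1094  0.4315  0.9855]
```

View pics/f4.png

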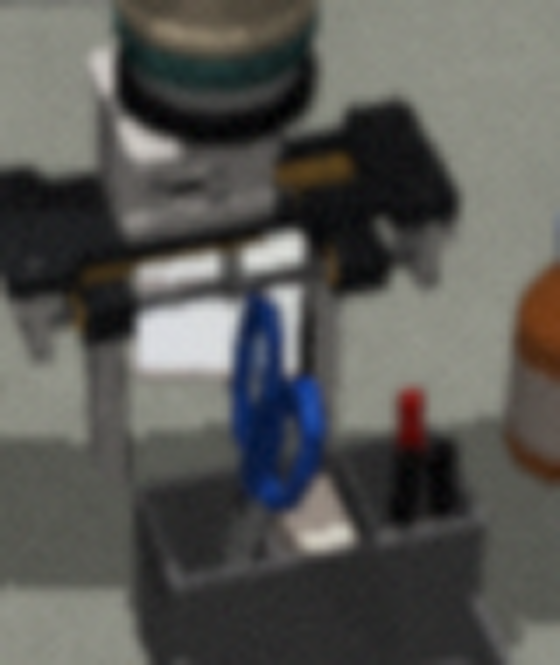

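View pics/f5.png

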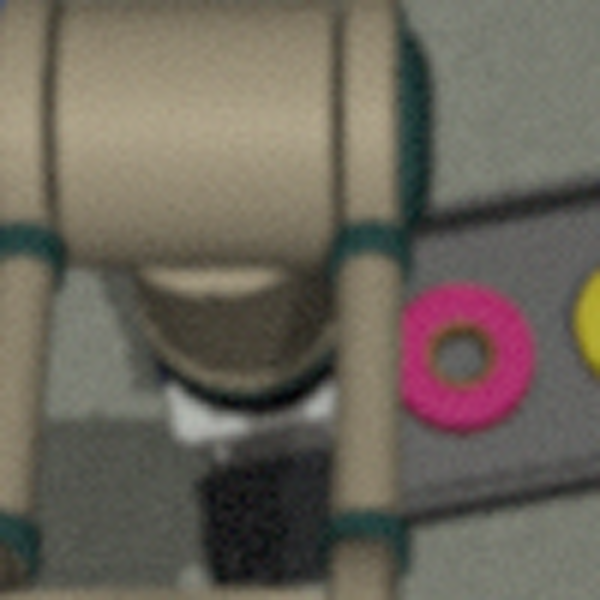

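Scissors lean against the pot's +x and -y rim; force reads near zero. Retreating slowly upward.

Call:
{"op": "drive_tool", "data": {
  "motion": [
    [-0.6, 0, 0, 0.005, 0],
    [-0.6, 0, 0, 0.01, 0],
    [-0.6, 0, 0, 0.018, 0],
    [-0.6, 0, 0, 0.026, 0],
    [-0.6, 0, 0, 0.035, 0],
    [-0.6, 0, 0, 0.035, 0]
  ]
}}

```text
time: 22.55
position: [0.5447, 0.084, 0.1653]
orientation: [[0.003, 0.978, 0.21], [0.0, 0.21, -0.978], [-1.0, 0.003, 0.001]]
contact_force: [-0.0, -0.2, 0.2]
opening: 0.0751
```

```bash
python3 - <<'E'
from h import *
np.set_printoptions(precision=4,suppress=True)
s=arm.sense();print(s['position'],s['opening'],s['contact_force'])
snap('side','side15');crop('side15',285,110,365,215,6,'f6')
E
```

```text
[0.5447 0.084  0.1653] 0.07506130059382969 [-0.0152 -0.1619  0.1704]
```

View pics/f6.png

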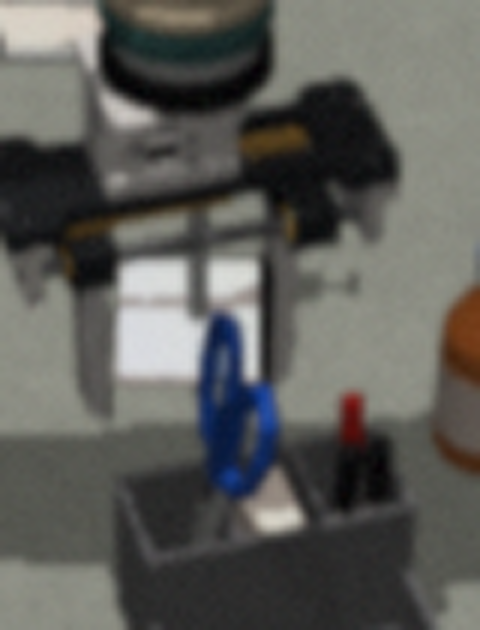

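Scissors haven't moved. I'll go up and clear.

Call:
{"op": "drive_tool", "data": {
  "motion": [
    [-0.6, 0, 0, 0.03, 0],
    [-0.6, 0, 0, 0.07, 0],
    [-0.6, 0, 0, 0.11, 0],
    [-0.6, 0, 0, 0.14, 0],
    [-0.6, -0.05, 0.02, 0.14, 0],
    [-0.6, -0.1, 0.04, 0.14, 0],
    [-0.6, -0.15, 0.06, 0.14, 0],
    [-0.6, -0.2, 0.08, 0.14, 0],
    [-0.6, -0.24, 0.1, 0.14, 0],
    [-0.6, -0.24, 0.1, 0.14, 0]
  ]
}}

```text
time: 23.6
position: [0.2988, 0.1847, 0.3036]
orientation: [[-0.001, 0.977, 0.214], [0.001, 0.214, -0.977], [-1.0, -0.001, -0.001]]
contact_force: [0.5, 0.5, -0.3]
opening: 0.0752
```

```bash
python3 - <<'E'
from h import *
np.set_printoptions(precision=4,suppress=True)
s=arm.sense();print(s['position'],s['opening'],s['contact_force'])
snap('side','side16');crop('side16',260,130,400,280,4,'f7')
snap('top','top16');crop('top16',220,120,500,260,2.8,'f8')
E
```

```text
[0.2988 0.1847 0.3036] 0.07521117253064329 [ 0.5424  0.5032 -0.3097]
```

View pics/f7.png

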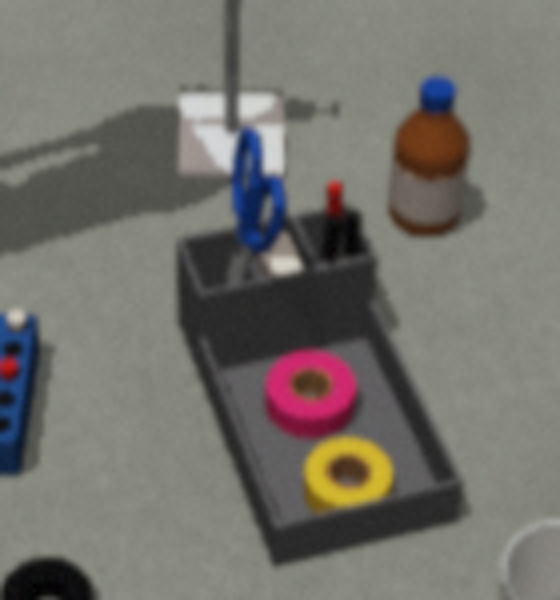

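View pics/f8.png

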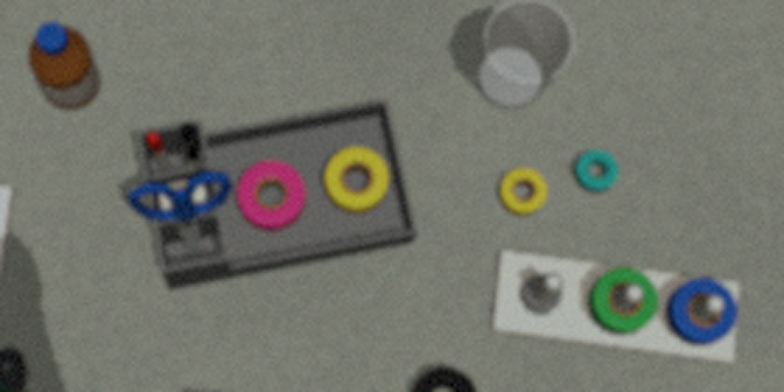

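View pics/side16.png

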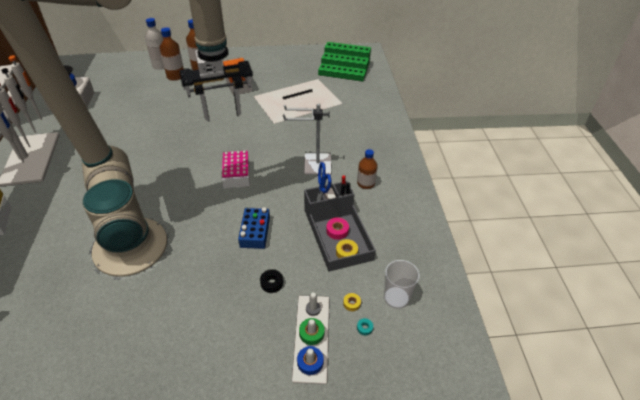

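Everything is in place: both rolls lie flat in the tray, clear of each other. The scissors stand points down in the empty pot, leaning slightly towards +x. Green and blue are still on their spindles and the bystanders haven't moved. Handing in.

```bash
python3 - <<'E'
from station import arm
print(arm.finish_job())
E
```

```text
the job is handed in; nothing more can be done
None
```

The kit is made up and I handed the job in at about 24 s. I laid the yellow roll flat in the tray first and the pink roll beside it. I then lifted the scissors 23 mm off the hooks and stood them points down in the empty pot. Each item was lowered until it touched the floor (4, 5.6 and 7.7 N) before I let go.

The last side and top pictures show both rolls flat with a gap between them, and the scissors in the pot. The green and blue rolls, bottle, beaker, tip box and tube rack look unmoved, and the gripper is clear with about zero force.

- **Scissors lean:** they turned slightly about the vertical and lean towards +x against the rim, over the label pad. They stayed still while the gripper withdrew.
- **Disagreements:** triangulated heights read up to about 6 mm below the stated ones at the rolls, while depth readings and touch contact agreed with the stated heights. My organiser fit was off by about 2–3 mm, and I corrected for that before placing anything.

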